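# Roll a drill-core stub into the measuring cradle

### The job

With the fingertips, gently roll the loose grey granite drill core along the bench, up the lead-in ramp of the aluminium core cradle and over its crest so that it drops into the V, then push it along the V by its free end until its other end is flush against the dark steel end stop, ready to be measured. Do not grip, lift or flick the core, and leave the hand sample, the amber jar, the hand lens and the streak tile where they are. Leave the core lying still in the V with the hand clear of it.

Things in the scene. Friction and masses are not known exactly. Their poses are not given: they have to be found in the camera images.
- core: Loose grey granite drill-core stub: a cylinder 47.6 mm in diameter, 110 mm long, about 0.5 kg, on the bench, red and blue lines along it. Origin: its centre, 23.8 mm above what it lies on; its y is the cylinder's axis; x and z turn as it rolls (z up at the start). Dusty: slips past a fingertip. Pushed at mid-height or below it rolls easily, pushed high it binds; it rolls back off the ramp.
- cradle: Core cradle fixed to the bench: aluminium V-block 260 mm long (along its y), its V groove along y. Origin: on the bench straight below the bottom line of the V, half-way along; x points across the V, away from the ramp. V bottom 4 mm above the bench; both sides slope 30 degrees. The far side rises to 28 mm at x = +42 mm. The seated core has its axis along y at x = 0, 31.5 mm above the bench.
- crest (a point): Middle of the crest line between ramp and V, on the cradle's near side: 18 mm before the V's bottom line, 14.4 mm above the bench, running along the cradle's y for its whole length. The ramp starts level with the bench 80 mm before the V's bottom line (cradle x = -80 mm) and rises straight to the crest, 62 mm further on. Axes as the cradle's.
- stop_face (a point): Point on the face of the dark steel end stop, a plate 64 mm tall and 64 mm wide standing across the V at the cradle's +y end (face at cradle y = +120 mm, looking to -y). The point is where the seated core's axis meets the face: with the core flush, the core's centre is 55 mm from it (cradle y = +65 mm). The V is open at the other end (y = -130 mm). Axes as the cradle's.
- handsample: Grey granite hand sample, an irregular rock about 80 x 53 x 47 mm, loose; origin at the centre of its underside. Leave it alone.
- jar: Squat amber glass specimen jar with black cap, 62 mm in diameter and 62 mm tall, loose; origin at the centre of its underside. Leave it alone.
- lens: Brass-cased hand lens lying flat, about 54 x 34 mm and 13 mm high, loose; origin under the centre of its glass, the case reaches 37 mm along its x. Leave it alone.
- streaktile: White porcelain streak tile 55 x 55 x 7 mm lying flat, loose; origin at the centre of its underside. Leave it alone.
There are look-alikes about, which are no part of the job. What is shaped like the core but brown or purple is not meant.

How it is judged:
On the way, in this order (a step that is already met when the one before it is completed fails the run):
1. the core has rolled at least a quarter turn while still on the bench in front of the ramp or on it (angle between core's own z axis and vertical above 1.5 rad and x of core in the frame of cradle below -0.03 m).
2. the core has dropped into the V (x of core in the frame of cradle between -0.004 and 0.004 m and height (world z) of core below 0.0345 m and angle between the y axis of core and the y axis of cradle, either way round below 0.06 rad), for 0.2 s.
At the end, for the whole second after the job is handed in: The core lies at rest in the V (axis within 3 mm of the V's centre line, seated in height within 2.5 mm, parallel within 0.04 rad) with its end no more than 3 mm from the end stop, and the robot touches nothing (x of core in the frame of cradle between -0.003 and 0.003 m and y of core in the frame of cradle between 0.062 and 0.067 m and height (world z) of core between 0.0285 and 0.034 m and angle between the y axis of core and the y axis of cradle, either way round below 0.04 rad and linear speed of core below 0.01 m/s).
It fails at once if the core is lifted (higher than rolling over the crest can bring it, or off the bench before the ramp) (height (world z) of core above 0.05 m or (x of core in the frame of cradle below -0.09 m and height (world z) of core above 0.034 m)).
It fails at once if the core is tipped up by one end (angle between core's own y axis and vertical below 1.3 rad or angle between core's own y axis and vertical above 1.84 rad).
It fails at once if the core is gripped or pushed hard (more than 35 N from the fingers) (contact force between the fingers and core above 35 N).
It fails at once if the core is flicked or thrown (faster than 0.6 m/s) (linear speed of core above 0.6 m/s).
It fails at once if a bystander is moved by more than 10 mm (distance of any of handsample, jar, lens, streaktile from where it was at the start of the episode above 0.01 m).
It also fails if it takes over 51 s, if anything falls off the work surface, if the arm or the gripper's body presses on something with over 40 N, if the wrist force passes 120 N, or if a joint passes its speed limit or range.

### The arm

A 6-joint arm with a two-finger parallel gripper is mounted at the origin on the work surface. World frame = base frame: x ahead of the robot, y to its left, z up, the work surface at z = 0. Lengths are in m, angles in rad, forces in N, time in s.
With the tool pointing down it reaches from about 0.25 to 0.8 m from the base axis. Payload 3.9 kg.
Tool frame: the origin (TCP) lies at the very end of the fingers, on their centre line; the grasp point (between the pads) lies 19 mm behind it; x points along the fingers, y is the direction in which the jaws open and shut, and the axes are right-handed (so a half turn about x gives the same grasp; the last joint's range is limited). The gripper opens to 85 mm and grips with 20 to 120 N. Pads are 22 mm wide; open, the fingers measure 114 mm over their backs; the gripper's body (76 mm by 85 mm) begins 54 mm behind the grasp point. The pads swing forward as they close: fully open they stand 13 mm farther back than shut.
Start: joints at [1.292, 0.26, -0.138, 1.173, 0, 1.571], TCP at [0.144, 0.505, 0.231] pointing down, gripper open.
Joint ranges: [-2.78, 2.78], [-0.83, 1.72], [-1.28, 1.37], [-1.9, 2.12], [-1.57, 1.48], [-3.14, 3.14]. Speed limits (rad/s): [2.57, 2.57, 3.14, 3.14, 3.14, 3.14].

### API

Orientations are given as a unit quaternion [w, x, y, z].
In Python, from station import * gives the robot as it stands. The module is installed in compiled form; this text tells all that it offers.
- The arm moves only by the shell command python3 -m jog 'ROWS' [OPENING] [FORCE]. ROWS is JSON, a list of rows, each a list of 2 entries, a list of its own where there are three numbers: the shift along the tool's x, y, z normalised to -1 to 1, where 1 is 0.03 m, then the turn, a rotation vector about the tool's x, y, z normalised to -1 to 1, where 1 is 0.1 rad. A call has 1 to 20 rows; each row shifts and turns the commanded pose from where the row before left it, along the tool's axes as they then stand; what a row does not reach is not made up. A row lasts 1/10 s, in which the tool goes at most 50 mm and 8.59 degrees, less where a joint would pass 70% of its speed; a pose out of reach is approached as far as the arm can. A call with a number of a shift or a turn outside -1 to 1 is refused whole. A call with a gripper value outside its range is refused whole. OPENING is the opening, from -1 (shut) to 1 (fully open), set as the call begins (- or left out, the last holds). The fingers move at their own pace and stop on an object; FORCE is the grip in N (left out, the last holds). Time passes only in rows, so rows that do not move let the fingers close. It gives the time, the measured TCP pose, the force and the opening at its end, in the units of the state.
- state(): the state, without advancing time (a new reading comes with each control period).
- get_image(name): name is "scene" or "top" or "wrist"; returns a dict with "frame" (480x640x3 uint8, red, green, blue), "range_z" (480x640 float32, m along the optical axis (not along the pixel's ray), 0 where there is no reading), "intrinsics" (3x3 intrinsics, pixels), "eye" and "rotation" of the camera in the world. Camera axes: x right, y down, z forward; pixel columns grow to the right and rows downward; lengths in m; the calibration is good to about 2 mm. A picture is of the moment at which its call begins.
- finish_job(): hands the job in, once; it reports no verdict.
Trained networks look in a picture, given as the dict that the camera call returned (one of the last four; its "shot" number tells which), for a name from the list of things; names that differ only in an ending like _2 or _b are one class to them, and where a whole thing is asked for, a point or a joint stands for the part that bears it (a point fixed in the world has none). Each returns a list of dicts, best first, with "p" (0 to 1); they miss things now and then, are a little off and sometimes report something else, mostly with a low value. They report only what shows in the picture. A call takes as long as a camera call. They do not tell look-alikes from the thing itself.
- spot_in(picture, thing): "bbox" ([left, top, width, height] in pixels, round what is visible of it).
- silhouettes(picture, thing): "pixels" (480x640 bool, what is visible of it) and "bbox" ([left, top, width, height] in pixels, round what is visible of it).
The state is a dict: "clock": time; "joint_pos": joint angles; "qd": joint speeds; "tau": joint torques, N m; "eef_pos": TCP position; "ee_rot": TCP orientation; "ft_force": force on the tool from outside, world axes, zero at the start; "wrist_torque": the same for the moment, N m; "opening": finger opening in m.
Only numpy, scipy, OpenCV 4.12 (cv2) and the standard library are available. Lean on these libraries where they do the work, as an engineer would, in place of code of your own. Each camera call takes 0.05 s, during which the arm holds its last target. There are 200 camera calls.

## Working session

There is one attempt and no reset: what is moved stays moved. The work goes in short steps, Python scripts to look and compute and a shell command to move; the robot and the scene stay as the last step left them, time stands still between calls to the robot, and variables do not carry over. Pictures are saved under pics/ and viewed, about 8 in all and at most 12, crops included, and the job is handed in when it is done.

```bash
mkdir -p pics; cat > h.py <<'E'
from station import *
import numpy as np, cv2
from scipy.spatial.transform import Rotation as R
def save(p,n): cv2.imwrite('pics/'+n,cv2.cvtColor(p['frame'],cv2.COLOR_RGB2BGR))
def cloud(p):
    z=p['range_z'].astype(float); K=np.array(p['intrinsics']); v,u=np.mgrid[:480,:640]
    c=np.stack([(u-K[0,2])/K[0,0]*z,(v-K[1,2])/K[1,1]*z,z],-1)
    w=c@np.array(p['rotation']).T+np.array(p['eye']); w[z<=0]=np.nan; return w
E
python3 - <<'E'
from h import *
s=state();print(s['clock'],s['eef_pos'],s['ee_rot'],s['ft_force'])
for n in('top','scene'):
    p=get_image(n);save(p,n+'0.png');w=cloud(p);print(n,p['eye'])
    for t in('core','cradle','handsample','jar','lens','streaktile'):
        for d in silhouettes(p,t):
            if d['p']<.2: continue
            q=w[d['pixels']];q=q[~np.isnan(q[:,0])]
            print(t,round(d['p'],2),d['bbox'],np.median(q,0).round(3),np.percentile(q,2,axis=0).round(3),np.percentile(q,98,axis=0).round(3))
E
```

```text
0.0 [0.1442908  0.50406737 0.2304584 ] [ 0.70015318  0.09756522  0.70034068 -0.09894182] [-0.04553358 -0.09551429  0.43754135]Traceback (most recent call last):
  File "<stdin>", line 4, in <module>
  File "h.py", line 8, in cloud
    w=c@np.array(p['rotation']).T+np.array(p['eye']); w[z<=0]=np.nan; return w
      ~^~~~~~~~~~~~~~~~~~~~~~~~~~
ValueError: matmul: Input operand 1 has a mismatch in its core dimension 0, with gufunc signature (n?,k),(k,m?)->(n?,m?) (size 4 is different from 3)
```

Rotation is a quaternion.

```bash
sed -i "s/c@np.array(p\['rotation'\]).T/c@R.from_quat(np.array(p['rotation'])[[1,2,3,0]]).as_matrix().T/" h.py
python3 - <<'E'
from h import *
for n in('top','scene'):
    p=get_image(n);save(p,n+'0.png');w=cloud(p);print(n,p['eye'],p['rotation'])
    for t in('core','cradle','handsample','jar','lens','streaktile'):
        for d in silhouettes(p,t):
            if d['p']<.2: continue
            q=w[d['pixels']];q=q[~np.isnan(q[:,0])]
            print(t,round(d['p'],2),d['bbox'],np.median(q,0).round(3),np.percentile(q,2,axis=0).round(3),np.percentile(q,98,axis=0).round(3))
E
```

```text
top [ 0.35063563 -0.00222485  1.15648184] [ 0.05926182 -0.69605648  0.71313089 -0.05863231]
core 0.97 [472.7, 295.7, 30.9, 58.7] [ 0.367 -0.294  0.043] [ 0.317 -0.322  0.026] [ 0.421 -0.274  0.051]
core 0.96 [290.9, 265.3, 59.4, 32.8] [0.458 0.007 0.044] [ 0.433 -0.044  0.029] [0.486 0.059 0.051]
core 0.94 [236.1, 308.6, 41.2, 67.3] [0.349 0.127 0.044] [0.299 0.1   0.028] [0.401 0.157 0.05 ]
core 0.69 [357.1, 329.5, 63.3, 35.7] [ 0.339 -0.112  0.044] [ 0.313 -0.165  0.026] [ 0.365 -0.059  0.051]
cradle 0.55 [211.6, 162.3, 141.7, 89.5] [0.614 0.076 0.012] [ 0.541 -0.05  -0.   ] [0.685 0.198 0.052]
cradle 0.53 [396.1, 161.8, 21.9, 30.7] [ 0.666 -0.167  0.012] [ 0.64  -0.185  0.   ] [ 0.689 -0.147  0.018]
handsample 0.76 [374.4, 218.5, 33.1, 33.3] [ 0.542 -0.127  0.038] [ 0.514 -0.157  0.001] [ 0.578 -0.1    0.048]
jar 0.76 [151.1, 198.4, 40.5, 38.0] [0.584 0.282 0.06 ] [ 0.559  0.258 -0.001] [0.614 0.321 0.066]
jar 0.28 [374.7, 217.7, 34.7, 35.5] [ 0.541 -0.127  0.038] [ 0.514 -0.156  0.015] [ 0.574 -0.101  0.048]
lens 0.95 [396.5, 160.4, 21.2, 27.2] [ 0.666 -0.167  0.012] [ 0.64  -0.1
[... 457 characters left out ...]
5.4, 20.9] [0.478 0.012 0.037] [ 0.442 -0.042  0.007] [0.494 0.062 0.049]
core 0.55 [277.6, 187.6, 46.0, 23.8] [ 0.356 -0.108  0.035] [ 0.327 -0.162  0.01 ] [ 0.372 -0.059  0.049]
cradle 0.66 [263.4, 256.0, 128.8, 63.8] [0.637 0.08  0.012] [ 0.546 -0.051  0.   ] [0.696 0.203 0.054]
handsample 0.74 [243.5, 230.3, 33.4, 23.6] [ 0.56  -0.124  0.033] [ 0.525 -0.155  0.003] [ 0.58  -0.102  0.047]
jar 0.9 [416.4, 274.5, 28.1, 40.0] [0.61  0.288 0.046] [0.57  0.261 0.008] [0.622 0.314 0.064]
lens 0.55 [212.1, 263.0, 19.5, 17.8] [ 0.675 -0.166  0.012] [ 0.642 -0.188 -0.001] [ 0.694 -0.148  0.017]
streaktile 0.8 [399.8, 245.6, 29.8, 23.5] [0.451 0.218 0.006] [ 0.407  0.19  -0.003] [0.476 0.246 0.01 ]
```

View pics/top0.png

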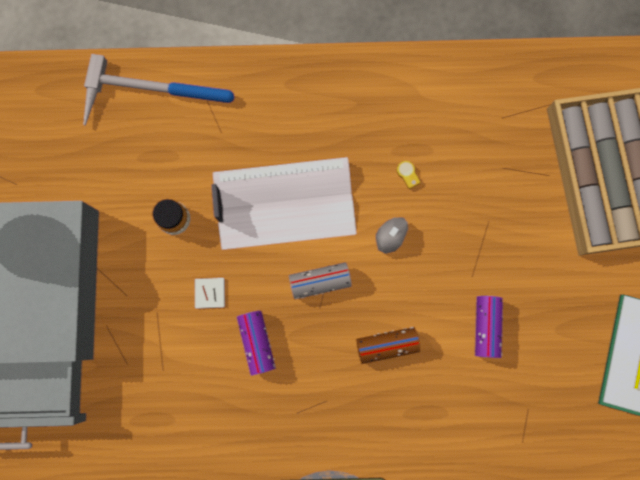

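View pics/scene0.png

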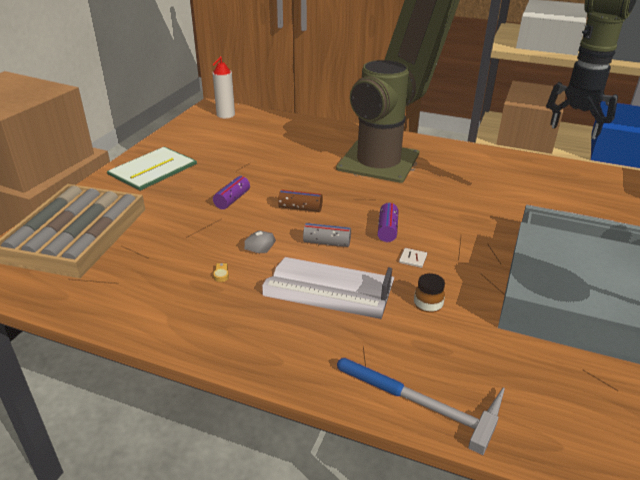

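The core I want is the grey one with red and blue lines, at top (320,281) and scene (327,235). These could be mistaken for it:
- brown core at top (388,345)
- purple cores at (256,342) and (489,326)
- grey cores in the tray at (600,170)
- the grey rock at (392,235), which is the hand sample

Next I'll fit the poses and check a close crop.

```bash
cat > fit.py <<'E'
from h import *
from scipy.optimize import least_squares
XS=[-.080,-.018,0,.042];ZS=[0,.0144,.004,.028]
def loc(P,c): 
    d=P[:,:2]-c[:2];a=c[2];return np.c_[d[:,0]*np.cos(a)+d[:,1]*np.sin(a),-d[:,0]*np.sin(a)+d[:,1]*np.cos(a),P[:,2]]
def fit_cradle(W,c0):
    P=W.reshape(-1,3);P=P[~np.isnan(P[:,0])];c=np.array([*c0,0.])
    for _ in range(4):
        L=loc(P,c);m=(abs(L[:,0]+.02)<.055)&(abs(L[:,1])<.105)&(L[:,2]<.035)&(L[:,2]>-.01);Q=P[m]
        c=least_squares(lambda c:np.interp(loc(Q,c)[:,0],XS,ZS)+c[3]-Q[:,2],c,loss='soft_l1',f_scale=.002).x
    L=loc(P,c);s=L[(L[:,2]>.035)&(L[:,2]<.06)&(abs(L[:,0])<.03)&(L[:,1]>.09)&(L[:,1]<.16)]
    e=L[(abs(L[:,0]-.03)<.01)&(L[:,2]>.01)&(L[:,2]<.03)&(L[:,1]<0)&(L[:,1]>-.17)]
    return c,(np.percentile(s[:,1],[3,97]).round(4) if len(s) else None),(np.percentile(e[:,1],1).round(4) if len(e) else None)
def fit_core(W,mask,zmin=.008):
    P=W[mask];P=P[~np.isnan(P[:,0])];P=P[P[:,2]>zmin]
    P=P[np.linalg.norm(P[:,:2]-np.median(P[:,:2],0),axis=1)<.07]
    p0=[*np.median(P[:,:2],0),.0238,0.]
    best=None
    for a in np.arange(0,np.pi,.4):
        p0[3]=a
        def r(p):
            u=np.array([-np.sin(p[3]),np.cos(p[3]),0]);d=P-np.array(p[:3]);t=d@u
            return np.r_[np.linalg.norm(d-np.outer(t,u),axis=1)-.0238]
        o=least_squares(r,p0,loss='soft_l1',f_scale=.002)
        if best is None or o.cost<best.cost:best=o
    p=best.x;u=np.array([-np.sin(p[3]),np.cos(p[3])]);t=(P[:,:2]-p[:2])@u
    lo,hi=np.percentile(t,[1,99]);xy=p[:2]+u*(lo+hi)/2
    a=(p[3]+np.pi/2)%np.pi-np.pi/2
    return np.array([*xy,p[2],a]),hi-lo
E
python3 - <<'E'
from fit import *
for n in('top','scene'):
    p=get_image(n);w=cloud(p);c,s,e=fit_cradle(w,[.63,.078,.09]);print(n,'cradle',c.round(4),'stop y',s,'open end',e)
    for d in silhouettes(p,'core'):
        k,l=fit_core(w,d['pixels'])
        if np.hypot(*(k[:2]-[.458,.007]))<.05: print('core',k.round(4),'len',l.round(4),'in cradle',loc(k[None,:3],c).round(4))
    x,y=(250,230) if n=='top' else (260,200)
    f=cv2.cvtColor(p['frame'],cv2.COLOR_RGB2BGR);cv2.imwrite(f'pics/crop_{n}.png',cv2.resize(f[y:y+90,x:x+120],None,fx=5,fy=5,interpolation=cv2.INTER_CUBIC))
    print(np.array(p['intrinsics'])[0,0])
E
```

```text
top cradle [ 0.4711  1.7131  0.0904 -0.    ] stop y None open end None
core [0.4609 0.0092 0.0236 0.1978] len 0.1074 in cradle [[-0.164  -1.6961  0.0236]]
607.178615519113
scene cradle [0.5542 0.8348 0.0867 0.    ] stop y None open end None
core [0.4612 0.0075 0.0238 0.1933] len 0.1085 in cradle [[-0.1643 -0.8161  0.0238]]
590.0314322963256
```

View pics/crop_top.png

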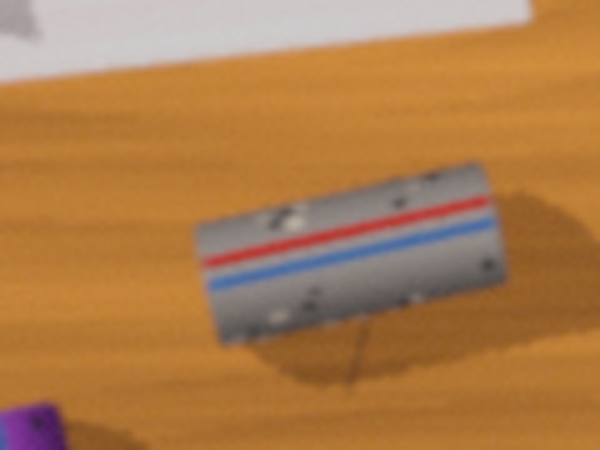

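The crop shows the grey core with red and blue lines, end faces at about (210,285) and (490,225). That's the right one. The fit let the cradle slide along its own y, so I'll pin that with the stop and the open end.

```bash
sed -i 's/c=least_squares(lambda c:np.interp(loc(Q,c)\[:,0\],XS,ZS)+c\[3\]-Q\[:,2\],c,/c=least_squares(lambda c:np.r_[np.interp(loc(Q,c)[:,0],XS,ZS)+c[3]-Q[:,2],c[1]-c0[1]],c,/' fit.py
python3 - <<'E'
from fit import *
for n in('top','scene'):
    p=get_image(n);w=cloud(p);c,s,e=fit_cradle(w,[.62,.075,.09]);print(n,'cradle',c.round(4),'stop y',s,'open end',e)
    P=w.reshape(-1,3);L=loc(np.nan_to_num(P,nan=9),c)
    m=(L[:,0]>-.06)&(L[:,0]<.04)&(L[:,2]>.004)&(L[:,2]<.035)&(abs(L[:,1])<.2)
    h,b=np.histogram(L[m,1],np.arange(-.16,.16,.004));print(dict(zip(b[:-1].round(3),h)))
    for nm,k in(('top',[.4609,.0092,.0236]),('scene',[.4612,.0075,.0238]),('jar',[.587,.288,0]),('hs',[.545,-.127,0]),('tile',[.445,.218,0])):print(nm,loc(np.array([k]),c).round(3))
E
```

```text
top cradle [ 0.6197  0.075   0.09   -0.    ] stop y [0.119  0.1284] open end -0.1288
{np.float64(-0.16): np.int64(1), np.float64(-0.156): np.int64(0), np.float64(-0.152): np.int64(6), np.float64(-0.148): np.int64(5), np.float64(-0.144): np.int64(3), np.float64(-0.14): np.int64(3), np.float64(-0.136): np.int64(1), np.float64(-0.132): np.int64(59), np.float64(-0.128): np.int64(105), np.float64(-0.124): np.int64(107), np.float64(-0.12): np.int64(103), np.float64(-0.116): np.int64(106), np.float64(-0.112): np.int64(105), np.float64(-0.108): np.int64(101), np.float64(-0.104): np.int64(101), np.float64(-0.1): np.int64(108), np.float64(-0.096): np.int64(103), np.float64(-0.092): np.int64(103), np.float64(-0.088): np.int64(104), np.float64(-0.084): np.int64(102), np.float64(-0.08): np.int64(104), np.float64(-0.076): np.int64(106), np.float64(-0.072): np.int64(108), np.float64(-0.068): np.int64(101), np.float64(-0.064): np.int64(107), np.float64(-0.06): np.int64(106), np.float64(-0.056): np.int64(104), np.float64(-0.052): np.int64(102), np.float64(-0.048): np.int64(101), np.float64(-0.044): n
[... 3962 characters left out ...]
41), np.float64(0.088): np.int64(34), np.float64(0.092): np.int64(40), np.float64(0.096): np.int64(37), np.float64(0.1): np.int64(40), np.float64(0.104): np.int64(40), np.float64(0.108): np.int64(22), np.float64(0.112): np.int64(5), np.float64(0.116): np.int64(7), np.float64(0.12): np.int64(11), np.float64(0.124): np.int64(54), np.float64(0.128): np.int64(13), np.float64(0.132): np.int64(0), np.float64(0.136): np.int64(1), np.float64(0.14): np.int64(1), np.float64(0.144): np.int64(0), np.float64(0.148): np.int64(0), np.float64(0.152): np.int64(1)}
top [[-0.165 -0.051  0.024]]
scene [[-0.165 -0.053  0.024]]
jar [[-0.014  0.215  0.   ]]
hs [[-0.093 -0.194  0.   ]]
tile [[-0.162  0.158  0.   ]]
```

```bash
cat > nav.py <<'E'
from fit import *
C=np.array([.620,.075,.090])
def goal(gx,gy,gz,yaw=C[2]):
    "report move to cradle-frame (gx,gy), height gz, tool y along +-cradle y"
    s=state();p=np.array(s['eef_pos']);M=R.from_quat(np.array(s['ee_rot'])[[1,2,3,0]]).as_matrix()
    a=C[2];g=np.array([C[0]+gx*np.cos(a)-gy*np.sin(a),C[1]+gx*np.sin(a)+gy*np.cos(a),gz])
    y=np.array([-np.sin(yaw),np.cos(yaw),0]);y*=np.sign(y@M[:,1]) ;x=np.array([0,0,-1.]);G=np.c_[x,y,np.cross(x,y)]
    print('t',round(s['clock'],2),'tcp',p.round(4),'in cradle',loc(p[None],C).round(4),'open',round(float(s['opening']),4),'f',np.round(s['ft_force'],1))
    print('axes now',M.round(2).tolist(),'turn units',(R.from_matrix(M.T@G).as_rotvec()/.1).round(2))
    print('shift units in present axes',(M.T@(g-p)/.03).round(2),'in goal axes',(G.T@(g-p)/.03).round(2))
E
python3 -c "
from nav import *
goal(-.235,-.045,.231)"
```

```text
t 1.05 tcp [0.1445 0.5047 0.2313] in cradle [[-0.4349  0.4707  0.2313]] open 0.0856 f [0.2 0.7 0.2]
axes now [[0.0, 0.28, 0.96], [0.0, 0.96, -0.28], [-1.0, 0.0, 0.0]] turn units [-3.69  0.   -0.  ]
shift units in present axes [ 1.000e-02 -1.363e+01  1.241e+01] in goal axes [ 1.000e-02 -1.719e+01  6.660e+00]
```

```bash
python3 -m jog '[[[0,0,0],[-0.92,0,0]],[[0,0,0],[-0.92,0,0]],[[0,0,0],[-0.92,0,0]],[[0,0,0],[-0.93,0,0]],[[0,0,0],[0,0,0]],[[0,-0.5,0.2],[0,0,0]],[[0,-0.9,0.4],[0,0,0]],[[0,-0.9,0.4],[0,0,0]],[[0,-0.9,0.4],[0,0,0]],[[0,-0.9,0.4],[0,0,0]]]' 0.41 20
python3 -m jog '[[[0,-1,0.4],[0,0,0]],[[0,-1,0.4],[0,0,0]],[[0,-1,0.4],[0,0,0]],[[0,-1,0.4],[0,0,0]],[[0,-1,0.4],[0,0,0]],[[0,-1,0.4],[0,0,0]],[[0,-1,0.4],[0,0,0]],[[0,-1,0.4],[0,0,0]],[[0,-1,0.4],[0,0,0]],[[0,-1,0.4],[0,0,0]],[[0,-1,0.4],[0,0,0]],[[0,-1,0.2],[0,0,0]],[[0,-0.8,0],[0,0,0]],[[0,0,0],[0,0,0]],[[0,0,0],[0,0,0]]]'
python3 - <<'E'
from nav import *
goal(-.225,-.045,.06)
p=get_image('wrist');save(p,'w1.png');w=cloud(p);c,s,e=fit_cradle(w,[.62,.075,.09]);print('cradle',c.round(4),s,e)
for d in silhouettes(p,'core'):
    k,l=fit_core(w,d['pixels']);print('core',k.round(4),l.round(3),loc(k[None,:3],C).round(4))
E
```

```text
clock: 2.05
eef_pos: [0.2098, 0.385, 0.2313]
ee_rot: [0.706, -0.032, 0.706, 0.031]
ft_force: [-0.3, 0.4, 0.4]
opening: 0.0601
clock: 3.55
eef_pos: [0.3807, 0.0165, 0.2313]
ee_rot: [0.706, -0.031, 0.707, 0.031]
ft_force: [0.7, 0.0, 0.3]
opening: 0.06
t 3.55 tcp [0.3807 0.0165 0.2313] in cradle [[-0.2436 -0.0368  0.2313]] open 0.06 f [0.7 0.  0.3]
axes now [[-0.0, -0.09, 1.0], [0.0, 1.0, 0.09], [-1.0, 0.0, -0.0]] turn units [-0.03 -0.   -0.  ]
shift units in present axes [ 5.71 -0.27  0.62] in goal axes [ 5.71 -0.27  0.62]
cradle [ 0.6193  0.075   0.0886 -0.    ] [0.1169 0.1179] -0.1313
core [0.4608 0.0071 0.0237 0.1956] 0.107 [[-0.1646 -0.0533  0.0237]]
core [ 0.3723 -0.3026  0.0245  1.4728] 0.098 [[-0.2806 -0.3538  0.0245]]
core [ 0.3486  0.1274  0.0236 -1.3343] 0.108 [[-0.2656  0.0766  0.0236]]
core [ 0.3385 -0.1134  0.0237  0.1732] 0.108 [[-0.2973 -0.1624  0.0237]]
core [ 0.5815  0.2851  0.03   -0.3696] 0.035 [[-0.0194  0.2127  0.03  ]]
```

View pics/w1.png

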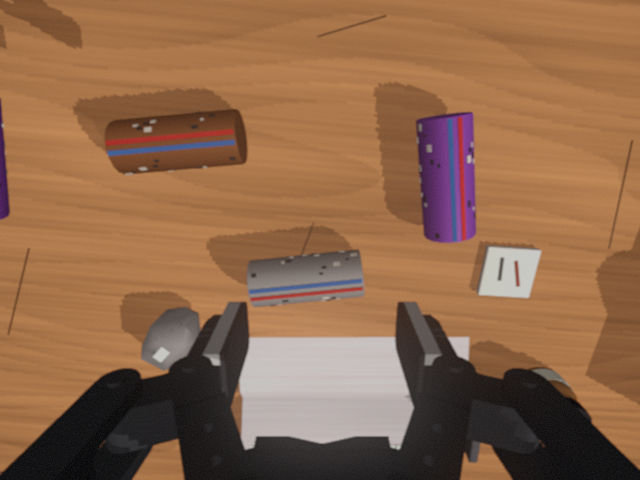

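The wrist view shows the grey core at (305,278), with the fingertips at (237,305) and (405,305). All three cameras agree to about 2 mm. I'll go down behind the core.

```bash
python3 -m jog '[[[0.5,-0.2,0],[0,0,0]],[[1,-0.24,0],[0,0,0]],[[1,0,0],[0,0,0]],[[1,0,0],[0,0,0]],[[1,0,0],[0,0,0]],[[1,0,0],[0,0,0]],[[0.8,0,0],[0,0,0]],[[0.5,0,0],[0,0,0]],[[0.3,0,0],[0,0,0]],[[0,0,0],[0,0,0]],[[0,0,0],[0,0,0]]]'
python3 - <<'E'
from nav import *
goal(-.21,-.05,.014)
p=get_image('wrist');save(p,'w2.png');w=cloud(p)
L=loc(np.nan_to_num(w.reshape(-1,3),nan=9),C)
m=(abs(L[:,0]+.243)<.03)&(abs(L[:,1]+.05)<.07)&(L[:,2]>.008)&(L[:,2]<.06)
print(m.sum(), L[m].min(0).round(3),L[m].max(0).round(3))
E
```

```text
clock: 4.75
eef_pos: [0.383, 0.0043, 0.0187]
ee_rot: [0.707, -0.032, 0.706, 0.032]
ft_force: [-0.7, -0.1, 0.1]
opening: 0.0602
t 4.75 tcp [0.383  0.0043 0.0187] in cradle [[-0.2424 -0.0491  0.0187]] open 0.0602 f [-0.7 -0.1  0.1]
axes now [[0.0, -0.09, 1.0], [0.0, 1.0, 0.09], [-1.0, -0.0, 0.0]] turn units [0.01 0.01 0.  ]
shift units in present axes [ 0.16 -0.03  1.08] in goal axes [ 0.16 -0.03  1.08]
5639 [-0.254 -0.094  0.023] [-0.23  -0.006  0.06 ]
```

View pics/w2.png

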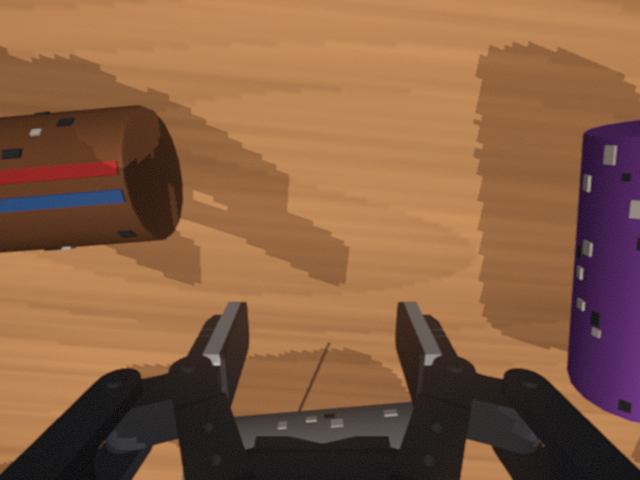

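In this view the fingers are behind the core, and its grey edge shows at (320,425). The pads' front face is about 12 mm ahead of the TCP and the tips about 5 mm above it. Now I'll lower a little and start rolling.

```bash
python3 -m jog '[[[0.15,0,0.25],[0,0,0]],[[0.13,0,0.25],[0,0,0]],[[0,0,0.25],[0,0,0]],[[0,0,0.2],[0,0,0]],[[0,0,0.12],[0,0,0]],[[0,0,0.12],[0,0,0]],[[0,0,0.12],[0,0,0]],[[0,0,0.12],[0,0,0]],[[0,0,0.12],[0,0,0]],[[0,0,0.12],[0,0,0]],[[0,0,0.12],[0,0,0]],[[0,0,0.12],[0,0,0]],[[0,0,0.12],[0,0,0]],[[0,0,0.12],[0,0,0]],[[0,0,0.12],[0,0,0]],[[0,0,0.12],[0,0,0]],[[0,0,0],[0,0,0]]]'
cat > look.py <<'E'
from nav import *
def cores(n):
    p=get_image(n);w=cloud(p)
    for d in silhouettes(p,'core'):
        k,l=fit_core(w,d['pixels'],.01);q=loc(k[None,:3],C)[0]
        if -.2<q[0]<.06 and abs(q[1])<.15: print(n,round(d['p'],2),'core xyz cradle',q.round(4),'rel yaw',round(k[3]-C[2],3),'len',l.round(3))
    return p
if __name__=='__main__':
    goal(-.1,-.05,.014)
    for n in('top','scene'): save(cores(n),f'{n}_{state()["clock"]:.2f}.png')
E
python3 look.py
```

```text
clock: 6.5
eef_pos: [0.4549, 0.0104, 0.01]
ee_rot: [0.707, -0.032, 0.706, 0.032]
ft_force: [0.1, 0.3, -0.5]
opening: 0.0603
t 6.5 tcp [0.4549 0.0104 0.01  ] in cradle [[-0.1702 -0.0495  0.01  ]] open 0.0603 f [ 0.1  0.3 -0.5]
axes now [[0.0, -0.09, 1.0], [0.0, 1.0, 0.09], [-1.0, -0.0, 0.0]] turn units [0.   0.01 0.  ]
shift units in present axes [-0.13 -0.02  2.34] in goal axes [-0.13 -0.02  2.34]
scene 0.74 core xyz cradle [-0.1256 -0.0489  0.0237] rel yaw 0.093 len 0.108
```

```bash
python3 -m jog '[[[0,0,0.1],[0,0,0]],[[0,0,0.1],[0,0,0]],[[0,0,0.1],[0,0,0]],[[0,0,0.1],[0,0,0]],[[0,0,0.1],[0,0,0]],[[0,0,0.1],[0,0,0]],[[0,0,0.1],[0,0,0]],[[0,0,0.1],[0,0,0]],[[0,0,0.1],[0,0,0]],[[0,0,0.1],[0,0,0]],[[0,0,0.1],[0,0,0]],[[0,0,0.1],[0,0,0]],[[0,0,0.1],[0,0,0]],[[0,0,0.1],[0,0,0]],[[0,0,0.1],[0,0,0]],[[0,0,0],[0,0,0]]]'
python3 look.py
```

```text
clock: 8.3
eef_pos: [0.4993, 0.0145, 0.0099]
ee_rot: [0.707, -0.032, 0.706, 0.032]
ft_force: [0.5, -0.0, -1.1]
opening: 0.0604
t 8.3 tcp [0.4993 0.0145 0.0099] in cradle [[-0.1256 -0.0494  0.0099]] open 0.0604 f [ 0.5 -0.  -1.1]
axes now [[0.0, -0.09, 1.0], [-0.0, 1.0, 0.09], [-1.0, -0.0, 0.0]] turn units [0. 0. 0.]
shift units in present axes [-0.14 -0.02  0.85] in goal axes [-0.14 -0.02  0.85]
scene 0.88 core xyz cradle [-0.0869 -0.0455  0.0238] rel yaw 0.096 len 0.109
```

```bash
python3 -m jog '[[[0,0,0.1],[0,0,0]],[[0,0,0.1],[0,0,0]],[[0,0,0.1],[0,0,0]],[[0,0,0.1],[0,0,0]],[[0,0,0.1],[0,0,0]],[[0,0,0.1],[0,0,0]],[[0,0,0.1],[0,0,0]],[[0,0,0.1],[0,0,0]],[[0,0,0.1],[0,0,0]],[[0,0,0.1],[0,0,0]],[[0,0,0],[0,0,0]]]'
python3 look.py; ls -t pics | head -2
```

```text
clock: 9.6
eef_pos: [0.5299, 0.0172, 0.0101]
ee_rot: [0.707, -0.032, 0.706, 0.032]
ft_force: [-0.7, 0.1, -0.1]
opening: 0.0601
t 9.6 tcp [0.5299 0.0172 0.0101] in cradle [[-0.0949 -0.0494  0.0101]] open 0.0601 f [-0.7  0.1 -0.1]
axes now [[0.0, -0.09, 1.0], [0.0, 1.0, 0.09], [-1.0, -0.0, 0.0]] turn units [0.   0.02 0.  ]
shift units in present axes [-0.13 -0.02 -0.17] in goal axes [-0.13 -0.02 -0.17]
scene 0.71 core xyz cradle [-0.0587 -0.0438  0.0292] rel yaw -0.004 len 0.107
scene_9.80.png
top_9.70.png
```

Aligned on the ramp, and the height of 29.2 mm matches the expected 29.3 mm. Next I'll take it over the crest slowly, raising the tips a little.

```bash
python3 -m jog '[[[-0.03,0,0.1],[0,0,0]],[[-0.03,0,0.1],[0,0,0]],[[-0.03,0,0.1],[0,0,0]],[[-0.03,0,0.1],[0,0,0]],[[-0.03,0,0.1],[0,0,0]],[[-0.03,0,0.1],[0,0,0]],[[0,0,0.1],[0,0,0]],[[0,0,0.1],[0,0,0]],[[0,0,0.07],[0,0,0]],[[0,0,0.07],[0,0,0]],[[0,0,0.07],[0,0,0]],[[0,0,0.07],[0,0,0]],[[0,0,0.07],[0,0,0]],[[0,0,0.07],[0,0,0]],[[0,0,0.07],[0,0,0]],[[0,0,0.07],[0,0,0]],[[0,0,0.07],[0,0,0]],[[0,0,0],[0,0,0]],[[0,0,0],[0,0,0]]]'
python3 look.py; ls -t pics | head -2
```

```text
clock: 11.7
eef_pos: [0.572, 0.021, 0.0154]
ee_rot: [0.707, -0.032, 0.706, 0.032]
ft_force: [-0.1, -0.4, 0.1]
opening: 0.0604
t 11.7 tcp [0.572  0.021  0.0154] in cradle [[-0.0527 -0.0494  0.0154]] open 0.0604 f [-0.1 -0.4  0.1]
axes now [[0.0, -0.09, 1.0], [0.0, 1.0, 0.09], [-1.0, -0.0, 0.0]] turn units [0.   0.01 0.  ]
shift units in present axes [ 0.05 -0.02 -1.58] in goal axes [ 0.05 -0.02 -1.58]
scene_11.90.png
top_11.80.png
```

```bash
python3 - <<'E'
import cv2
f=cv2.imread('pics/scene_11.90.png');cv2.imwrite('pics/c1.png',cv2.resize(f[170:340,230:450],None,fx=3,fy=3))
E
```

```text
(no output)
```

View pics/c1.png

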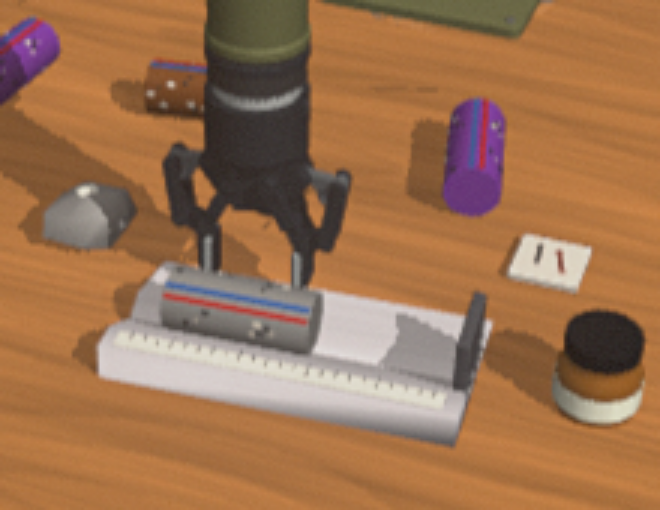

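The core is at crop (240,305) on the cradle, and the bystanders look untouched. The network missed it, so I'll fit straight from the depth.

```bash
cat > geo.py <<'E'
from nav import *
def geo(n='scene',ymax=.115,ymin=-.14,xmin=-.033):
    p=get_image(n);W=cloud(p);L=loc(np.nan_to_num(W.reshape(-1,3),nan=9),C)
    m=(L[:,0]>xmin)&(L[:,0]<.028)&(L[:,1]>ymin)&(L[:,1]<ymax)&(L[:,2]>.032)&(L[:,2]<.064)
    k,l=fit_core(W,m.reshape(480,640),.0);print(n,'t',round(state()['clock'],2),'core',loc(k[None,:3],C).round(4),'rel yaw',round(k[3]-C[2],3),'len',l.round(4),m.sum())
    return p
if __name__=='__main__':
    geo();geo('top');goal(-.1,-.05,.1)
E
python3 geo.py
```

```text
scene t 11.95 core [[ 0.0006 -0.0442  0.0311]] rel yaw -0.002 len 0.1086 898
  return _methods._mean(a, axis=axis, dtype=dtype,
  ret = um.true_divide(
Traceback (most recent call last):
  File "geo.py", line 8, in <module>
    geo();geo('top');goal(-.1,-.05,.1)
          ~~~^^^^^^^
  File "geo.py", line 5, in geo
    k,l=fit_core(W,m.reshape(480,640),.0);print(n,'t',round(state()['clock'],2),'core',loc(k[None,:3],C).round(4),'rel yaw',round(k[3]-C[2],3),'len',l.round(4),m.sum())
        ~~~~~~~~^^^^^^^^^^^^^^^^^^^^^^^^^
  File "fit.py", line 24, in fit_core
    o=least_squares(r,p0,loss='soft_l1',f_scale=.002)
ValueError: Initial guess is outside of provided bounds
```

It's seated: x = 0.6 mm, height 31.1 mm, relative yaw -0.002. The free end is at y ≈ -0.099, so it needs 0.109 m more. I'll back off, rise and check the joints for a quarter turn.

```bash
python3 -m jog '[[[0,0,-0.3],[0,0,0]],[[0,0,-0.4],[0,0,0]],[[-0.4,0,0],[0,0,0]],[[-0.9,0,0],[0,0,0]],[[-1,0,0],[0,0,0]],[[-1,0,0],[0,0,0]],[[-0.4,0,0],[0,0,0]],[[0,0,0],[0,0,0]]]'
python3 -c "
from geo import *
print(np.round(state()['joint_pos'],2));goal(0,-.14,.13);geo()"
```

```text
clock: 12.8
eef_pos: [0.5524, 0.0192, 0.1288]
ee_rot: [0.708, -0.032, 0.705, 0.032]
ft_force: [-0.5, -0.3, -0.2]
opening: 0.06
[ 0.03  0.37 -0.26  0.94  0.   -0.06]
t 12.8 tcp [0.5524 0.0192 0.1288] in cradle [[-0.0723 -0.0495  0.1288]] open 0.06 f [-0.5 -0.3 -0.2]
axes now [[0.01, -0.09, 1.0], [0.0, 1.0, 0.09], [-1.0, -0.0, 0.01]] turn units [0.   0.05 0.  ]
shift units in present axes [-0.03 -3.02  2.41] in goal axes [-0.04 -3.02  2.41]
scene t 12.85 core [[ 0.0006 -0.0442  0.0313]] rel yaw -0.002 len 0.108 902
```

```bash
python3 -m jog '[[[0,-0.6,0.5],[0,0,0]],[[0,-0.8,0.6],[0,0,0]],[[0,-0.8,0.7],[0,0,0]],[[0,-0.8,0.6],[0,0,0]],[[0,0,0],[-1,0,0]],[[0,0,0],[-1,0,0]],[[0,0,0],[-1,0,0]],[[0,0,0],[-1,0,0]],[[0,0,0],[-1,0,0]],[[0,0,0],[-1,0,0]],[[0,0,0],[-1,0,0]],[[0,0,0],[-1,0,0]],[[0,0,0],[-1,0,0]],[[0,0,0],[-1,0,0]],[[0,0,0],[-1,0,0]],[[0,0,0],[-1,0,0]],[[0,0,0],[-1,0,0]],[[0,0,0],[-1,0,0]],[[0,0,0],[-1,0,0]],[[0,0,0],[-0.7,0,0]]]' -1
python3 -c "
from geo import *
goal(0,-.14,.026,yaw=C[2]+np.pi/2);geo()"
```

```text
clock: 14.85
eef_pos: [0.6288, -0.0639, 0.1238]
ee_rot: [0.475, -0.521, 0.477, 0.524]
ft_force: [0.6, -0.3, -0.1]
opening: 0.0001
t 14.85 tcp [ 0.6288 -0.0639  0.1238] in cradle [[-0.0037 -0.1391  0.1238]] open 0.0001 f [ 0.6 -0.3 -0.1]
axes now [[-0.0, -1.0, -0.09], [0.0, -0.09, 1.0], [-1.0, 0.0, 0.0]] turn units [ 0.03  0.01 -0.04]
shift units in present axes [ 3.26 -0.14 -0.03] in goal axes [ 3.26 -0.12 -0.03]
scene t 14.9 core [[ 0.0007 -0.0443  0.0311]] rel yaw -0.004 len 0.1084 902
```

```bash
python3 -m jog '[[[0.8,-0.13,0],[0,0,0]],[[1,0,0],[0,0,0]],[[0.8,0,0],[0,0,0]],[[0.4,0,0],[0,0,0]],[[0.2,0,0],[0,0,0]],[[0,0,0.2],[0,0,0]],[[0,0,0.3],[0,0,0]],[[0,0,0.2],[0,0,0]],[[0,0,0.1],[0,0,0]],[[0,0,0.1],[0,0,0]],[[0,0,0.1],[0,0,0]],[[0,0,0.1],[0,0,0]],[[0,0,0.1],[0,0,0]],[[0,0,0.1],[0,0,0]],[[0,0,0.1],[0,0,0]],[[0,0,0.1],[0,0,0]],[[0,0,0.1],[0,0,0]],[[0,0,0.1],[0,0,0]],[[0,0,0.1],[0,0,0]],[[0,0,0.1],[0,0,0]]]'
python3 -c "
from geo import *
goal(0,0,.026,yaw=C[2]+np.pi/2)
geo(ymin=loc(np.array([state()['eef_pos']]),C)[0,1]+.014)"
```

```text
clock: 16.9
eef_pos: [0.6291, -0.0066, 0.0303]
ee_rot: [0.477, -0.522, 0.477, 0.522]
ft_force: [0.9, -1.9, 0.7]
opening: 0.0003
t 16.9 tcp [ 0.6291 -0.0066  0.0303] in cradle [[ 0.0017 -0.0821  0.0303]] open 0.0003 f [ 0.9 -1.9  0.7]
axes now [[-0.0, -1.0, -0.09], [0.0, -0.09, 1.0], [-1.0, 0.0, 0.0]] turn units [-0.01  0.   -0.  ]
shift units in present axes [0.14 0.06 2.74] in goal axes [0.14 0.06 2.74]
scene t 16.95 core [[ 0.0007 -0.0144  0.0311]] rel yaw -0.004 len 0.1051 874
```

```bash
python3 -m jog '[[[0,0,0.15],[0,0,0]],[[0,0,0.15],[0,0,0]],[[0,0,0.15],[0,0,0]],[[0,0,0.15],[0,0,0]],[[0,0,0.15],[0,0,0]],[[0,0,0.15],[0,0,0]],[[0,0,0.15],[0,0,0]],[[0,0,0.15],[0,0,0]],[[0,0,0.15],[0,0,0]],[[0,0,0.15],[0,0,0]],[[0,0,0.15],[0,0,0]],[[0,0,0.15],[0,0,0]],[[0,0,0.15],[0,0,0]],[[0,0,0.15],[0,0,0]],[[0,0,0.1],[0,0,0]],[[0,0,0.1],[0,0,0]],[[0,0,0.05],[0,0,0]]]'
python3 -c "
from geo import *
goal(0,0,.026,yaw=C[2]+np.pi/2)
geo(ymin=loc(np.array([state()['eef_pos']]),C)[0,1]+.014)"
```

```text
clock: 18.65
eef_pos: [0.6226, 0.0636, 0.0302]
ee_rot: [0.477, -0.522, 0.477, 0.522]
ft_force: [-0.7, -1.7, -1.0]
opening: 0.0004
t 18.65 tcp [0.6226 0.0636 0.0302] in cradle [[ 0.0016 -0.0116  0.0302]] open 0.0004 f [-0.7 -1.7 -1. ]
axes now [[-0.0, -1.0, -0.09], [-0.0, -0.09, 1.0], [-1.0, 0.0, 0.0]] turn units [-0.  0. -0.]
shift units in present axes [0.14 0.05 0.39] in goal axes [0.14 0.05 0.39]
scene t 18.7 core [[0.0009 0.0562 0.0313]] rel yaw -0.004 len 0.1041 912
```

```bash
python3 -m jog '[[[0,0,0.07],[0,0,0]],[[0,0,0.07],[0,0,0]],[[0,0,0.05],[0,0,0]],[[0,0,0.03],[0,0,0]],[[0,0,0],[0,0,0]]]'
for i in 1; do python3 -m jog '[[[0,0,0.03],[0,0,0]],[[0,0,0],[0,0,0]]]'; done
python3 -m jog '[[[0,0,0.03],[0,0,0]],[[0,0,0],[0,0,0]]]'
```

```text
clock: 19.2
eef_pos: [0.622, 0.0701, 0.0303]
ee_rot: [0.477, -0.522, 0.477, 0.522]
ft_force: [0.3, -1.3, -0.3]
opening: 0.0003
clock: 19.4
eef_pos: [0.622, 0.0708, 0.0303]
ee_rot: [0.477, -0.522, 0.477, 0.522]
ft_force: [-0.3, -1.6, -0.3]
opening: 0.0003
clock: 19.6
eef_pos: [0.6219, 0.0718, 0.0303]
ee_rot: [0.477, -0.522, 0.477, 0.522]
ft_force: [-0.4, -2.2, -0.8]
opening: 0.0001
```

```bash
python3 -m jog '[[[0,0,0.03],[0,0,0]],[[0,0,0],[0,0,0]]]'
python3 -m jog '[[[0,0,0.03],[0,0,0]],[[0,0,0],[0,0,0]]]'
python3 -m jog '[[[0,0,0.03],[0,0,0]],[[0,0,0],[0,0,0]]]'
```

```text
clock: 19.8
eef_pos: [0.6218, 0.0725, 0.0303]
ee_rot: [-0.477, 0.522, -0.477, -0.522]
ft_force: [-0.0, -2.5, 0.9]
opening: 0.0001
clock: 20.0
eef_pos: [0.6219, 0.0725, 0.0303]
ee_rot: [-0.477, 0.522, -0.478, -0.521]
ft_force: [-0.4, -4.2, -0.2]
opening: -0.0001
clock: 20.2
eef_pos: [0.6218, 0.0725, 0.0303]
ee_rot: [-0.476, 0.523, -0.478, -0.521]
ft_force: [0.5, -8.3, 0.2]
opening: 0.0003
```

The force climbs while the TCP stands still, so the core is flush. I'll back away along -y, rise and look.

```bash
python3 -m jog '[[[0,0,-0.1],[0,0,0]],[[0,0,-0.3],[0,0,0]],[[0,0,-0.6],[0,0,0]],[[0,0,-0.6],[0,0,0]],[[-0.4,0,-0.3],[0,0,0]],[[-0.9,0,0],[0,0,0]],[[-1,0,0],[0,0,0]],[[-1,0,-0.5],[0,0,0]],[[-0.6,0,-0.9],[0,0,0]],[[0,0,-0.9],[0,0,0]],[[0,0,-0.9],[0,0,0]],[[0,0,-0.5],[0,0,0]],[[0,0,0],[0,0,0]]]'
python3 - <<'E'
from geo import *
p=geo()
W=cloud(p);L=loc(np.nan_to_num(W.reshape(-1,3),nan=9),C);m=(abs(L[:,0])<.02)&(L[:,2]>.045)&(L[:,2]<.075)&(L[:,1]>-.05)&(L[:,1]<.15)
h,b=np.histogram(L[m,1],np.arange(-.01,.14,.005));print(dict(zip(b.round(3).tolist(),h.tolist())))
f=cv2.cvtColor(p['frame'],cv2.COLOR_RGB2BGR);cv2.imwrite('pics/end.png',cv2.resize(f[210:340,220:460],None,fx=3.3,fy=3.3,interpolation=cv2.INTER_CUBIC))
for n in('scene','top'):
    q=get_image(n);w=cloud(q)
    for t in('handsample','jar','lens','streaktile'):
        d=silhouettes(q,t)
        if d: 
            z=w[d[0]['pixels']];print(n,t,d[0]['bbox'],np.nanmedian(z,0).round(3))
    if n=='top':
        L=loc(np.nan_to_num(w.reshape(-1,3),nan=9),C);m=(abs(L[:,0])<.015)&(L[:,2]>.045)&(L[:,1]>-.05)&(L[:,1]<.15)&(L[:,2]<.08);print('top y extent',np.percentile(L[m,1],[0.5,1,99]) if m.any() else 'hidden')
E
```

```text
clock: 21.5
eef_pos: [0.6369, -0.0953, 0.1478]
ee_rot: [-0.478, 0.521, -0.478, -0.521]
ft_force: [-0.8, 0.0, 0.4]
opening: 0.0
scene t 21.55 core [[0.0006 0.0613 0.0314]] rel yaw 0.001 len 0.1052 892
{-0.01: 0, -0.005: 0, 0.0: 0, 0.005: 13, 0.01: 25, 0.015: 27, 0.02: 24, 0.025: 29, 0.03: 24, 0.035: 24, 0.04: 27, 0.045: 29, 0.05: 25, 0.055: 24, 0.06: 28, 0.065: 26, 0.07: 25, 0.075: 27, 0.08: 26, 0.085: 27, 0.09: 23, 0.095: 26, 0.1: 30, 0.105: 23, 0.11: 28, 0.115: 18, 0.12: 29, 0.125: 30, 0.13: 0, 0.135: 0}
scene handsample [244.9, 228.7, 27.0, 24.2] [ 0.561 -0.124  0.033]
scene jar [412.9, 275.3, 33.4, 38.9] [0.61  0.288 0.044]
scene streaktile [402.3, 247.7, 23.0, 19.9] [0.451 0.216 0.007]
top jar [153.5, 198.7, 36.7, 36.3] [0.583 0.282 0.06 ]
top streaktile [197.2, 277.1, 28.2, 33.2] [0.445 0.218 0.007]
top y extent [0.00990445 0.01033922 0.12787753]
```

View pics/end.png

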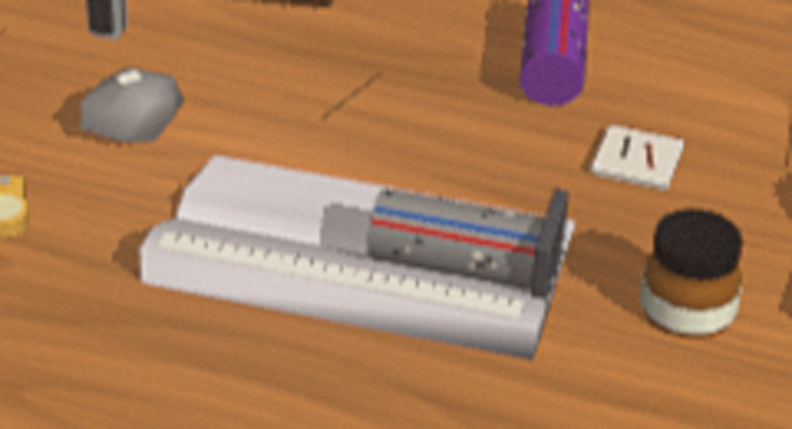

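The picture shows the core in the V at (455,235), touching the stop at (550,240), with the hand clear. The free end measures y ≈ 0.010 m, which is the flush value.

```bash
python3 -c "
from station import *
print(finish_job())"
```

```text
the job is handed in; nothing more can be done
None
```

I rolled the grey core up the ramp and over the crest into the V, then pushed it by its free end against the end stop. I handed the job in at about 22 s of the 51 s allowed.

**Seating:** The last scene view put the core 0.6 mm from the V's centre line, its axis at 31.4 mm and its yaw within 0.001 rad of the cradle's.

**At the stop:** The top camera puts the free end at y ≈ 10 mm, which is where a flush core's would be. The final push stalled at about 8 N, and no gap shows in the last picture. One number disagreed: the scene fit gave the core's centre as 61.3 mm, just under the 62 mm limit. Its view cut the core off before the stop, so I trusted the other three signs.

**Bystanders:** In the last check, the jar and streak tile were within 2 mm of their starting places in both views, and the hand sample within 1 mm in the scene view. The networks missed the hand sample in the top view, and the lens in both. I never worked near the lens, but I did not measure it again.

**Other checks:** I didn't measure the quarter turn directly. Between crossing the bench and reaching the ramp the core travelled far more than a quarter turn needs. The wrist force read 8 N at most, and only between moves.

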